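Set a lamp back block to the scribed line on the drilling board

TASK

Get the wooden lamp back block ready for drilling: slide it over the board until its long side sits square against the aluminium fence while it is still well short of the scribed line, then, keeping it lightly pressed to the fence, push it along the fence until its leading end meets the scribed line. Stop right at the line without running past it, let go and leave the block flat and flush with the fence; never lift it, do not lean hard on the fence (it is only held by thumb screws), and leave the other things alone.

Things in the scene. Friction and masses are not known exactly. Their poses are not given: they have to be found in the camera images.
- block: loose dark-wood lamp back block, 80 (x) x 140 (y) x 25 (z) mm, 0.3 kg, flat on the board; origin at the centre of its underside, x across it to the fence, y along it to the scribed line, z up. A round brass stem, 14 mm diameter, stands 40 mm up from the middle of its top, a 30 mm washer 2.5 mm high at its foot. It drags on the board with a few N; pushed high at the stem it tips and digs in
- edge (a point): middle of the lower edge of the block's leading end (the +y end, 70 mm from the block's origin); axes as the block's
- stem (a point): top of the brass stem, on its axis, 65 mm above the block's underside; axes as the block's
- board: fixed plywood drilling board, 260 (x) x 460 (y) x 18 (z) mm; origin at the centre of its underside, on the bench; x points away from its front to the fence, y along the fence. It stands at a different place and yaw each time
- fence: fixed aluminium bar on the board, 25 (x) x 460 (y) x 20 (z) mm; origin on the lower edge of its working face (towards the robot), midway along it, on the board's top; x points into the fence, y along it to the line, z up. It does not give: a press of about 5 N is right, it must never be pushed with more than 12 N. Thumb screws stand 13 mm above its top, 200 mm either way from its middle
- line (a point): where the scribed line meets the fence's working face, on the board's top, 90 mm from the fence's origin towards +y; axes as the fence's. The line (dark, 2 mm wide) runs across the board from there to the front edge, square to the fence, and over the fence's top. It is only a mark: nothing stops the block there. The block starts short of it on the -y side
- holder: bystander: black lampholder standing on the board beyond the line, 39 mm diameter, 62 mm high, origin at the centre of its underside
- shade: bystander: white bell-shaped metal lampshade standing on the bench, mouth down, 124 mm diameter, 150 mm high, origin at the centre of its underside
- bin: bystander: open white plastic bin of brass fittings on the bench, 150 x 100 x 70 mm, origin at the centre of its underside
Mind the look-alikes: they are no part of the job. Of the things that look like the block, the smallest one is meant.

How it is judged (in metres and radians):
On the way, in this order (a step that is already met when the one before it is completed fails the run):
1. the block's long side is pressed square against the fence while its leading end is still 30 mm or more short of the line (contact force between block and fence above 1 N and angle between the x axis of block and the x axis of fence, either way round below 0.02 rad and y of edge in the frame of line below -0.03 m), for 0.2 s.
2. on its way along the fence, 5 to 25 mm short of the line, the block is still pressed against the fence (contact force between block and fence above 1 N and angle between the x axis of block and the x axis of fence, either way round below 0.02 rad and y of edge in the frame of line between -0.025 and -0.005 m), for 0.2 s.
3. the leading end is within 2 mm of the line with the block pressed against the fence (contact force between block and fence above 1 N and angle between the x axis of block and the x axis of fence, either way round below 0.02 rad and y of edge in the frame of line between -0.002 and 0.002 m), for 0.2 s.
At the end, for the whole second after the job is handed in: the block lies flat and at rest on the board, its long side flush with the fence (within 2 mm, square within 0.02 rad) and its leading end within 2 mm of the middle of the scribed line, released (y of edge in the frame of line between -0.002 and 0.002 m and x of block in the frame of fence above -0.042 m and angle between the x axis of block and the x axis of fence, either way round below 0.02 rad and angle between block's own z axis and vertical below 0.03 rad and z of block in the frame of fence below 0.003 m and linear speed of block below 0.01 m/s); the robot touches nothing.
It fails at once if the block is pushed against the fence with more than 12 N (contact force between block and fence above 12 N).
It fails at once if the leading end runs more than 5 mm past the line (y of edge in the frame of line above 0.005 m).
It fails at once if the block comes more than 4 mm away from the fence over the last 30 mm before the line (y of edge in the frame of line above -0.03 m and x of block in the frame of fence below -0.044 m).
It fails at once if the block is lifted more than 8 mm or tipped more than 0.15 rad (z of block in the frame of fence above 0.008 m or angle between block's own z axis and vertical above 0.15 rad).
It fails at once if a bystander is moved more than 15 mm (distance of any of holder, shade, bin from where it was at the start of the episode above 0.015 m).
It also fails if it takes over 72 s, if anything falls off the work surface, if the arm or the gripper's body presses on something with over 40 N, if the wrist force passes 120 N, or if a joint passes its speed limit or range.

ROBOT

A 6-joint arm with a two-finger parallel gripper is mounted at the origin on the work surface. World frame = base frame: x ahead of the robot, y to its left, z up, the work surface at z = 0. Lengths are in m, angles in degrees, forces in N, time in s.
With the tool pointing down it reaches from about 0.35 to 0.875 m from the base axis. Payload 4.2 kg.
Tool frame: the origin (TCP) lies on the centre line of the jaws, within the pads' length; the fingertips stand 17 mm ahead of it and the grasp point (between the pads) lies 2 mm behind it (tips_ahead is the distance from the TCP to the fingertips, in m); z points along the fingers, x is the direction in which the jaws open and shut, and the axes are right-handed (so a half turn about z gives the same grasp; the last joint's range is limited). The gripper opens to 87 mm and grips with 3 to 60 N. Pads are 19 mm wide; open, the fingers measure 117 mm over their backs; the gripper's body (75 mm by 190 mm) begins 51 mm behind the grasp point.
Start: joints at [-49.87, 22.042, 0.453, 0, -68.411, -14.817], TCP at [0.267, -0.565, 0.24] pointing down, gripper open.
Joint ranges: [-179.83, 179.83], [-69.29, 118.12], [-61.27, 80.66], [-181.25, 117.63], [-171.15, -9.14], [-177.46, 177.46]. Speed limits (degrees/s): [159.86, 159.86, 180, 180, 180, 180].

INTERFACE

Orientations are given as a 3x3 rotation matrix whose columns are the frame's x, y, z axes.
In Python, from station import sense, capture, camera_info, finish_job, boxes_of, spot_point, tips_ahead gives the robot as it stands. The module is installed in compiled form; this text tells all that it offers.
- The arm moves only by the tool carry_out, never from a script. Its arguments are lists of equal length, an entry for each row: "delta_pos": the shift along the tool's x, y, z scaled (see below), a list of three; "spin": the turn about the tool's z scaled (see below); "gripper": the opening in per cent of the stroke, from 0 (shut) to 100 (fully open). In form: {"delta_pos": [[x, y, z], ...], "spin": [spin, ...], "gripper": [gripper, ...]}. A call has 1 to 12 rows; each row is the pose to reach, as a shift and turn from the pose commanded when the call began, along the tool's axes at that moment; what a row does not reach only later rows make up. The controller multiplies each number of a shift by 0.1 m and each number of a turn by pi/4 rad. A row lasts 1/8 s, in which the tool goes at most 62.5 mm and 10.7 degrees, less where a joint would pass 70% of its speed; a pose out of reach is approached as far as the arm can. A call with a number of a shift or a turn outside -1 to 1 is refused whole. A call with a gripper value outside its range is refused whole. The fingers move at their own pace and stop on an object; the grip force is fixed at half the most. Time passes only in rows, so rows that repeat a pose let the fingers close. It gives the time, the measured TCP pose, the force and the opening at its end, in the units of the state.
- sense(): the state, without advancing time (a new reading comes with each control period).
- capture(name): name is "scene" or "top" or "wrist"; returns the picture (480x640x3 uint8, red, green, blue); there is no depth.
- camera_info(name): a dict with "fov_y" (degrees; the focal length in pixels is half the picture's height over the tangent of half this angle, whatever the lens; pixels are square), "cx", "cy" (the principal point, pixels), "D" ([k1, k2, p1, p2, k3] as OpenCV has them; the pictures are not rectified), "origin" and "rotation" of the camera in the world. Camera axes: x right, y down, z forward; pixel columns grow to the right and rows downward; lengths in m; the calibration is good to about 2 mm. A picture is of the moment at which its call begins: read the wrist's pose just before it. camera_info takes no time and is no camera call; for the wrist camera it gives the pose at the moment of the call.
- finish_job(): hands the job in, once; it reports no verdict.
Trained networks look in the newest picture that a camera, given by its name, has taken for a name from the list of things; names that differ only in an ending like _2 or _b are one class to them, and where a whole thing is asked for, a point or a joint stands for the part that bears it (a point fixed in the world has none). Each returns a list of dicts, best first, with "p" (0 to 1); they miss things now and then, are a little off and sometimes report something else, mostly with a low value. They report only what shows in the picture. A call takes as long as a camera call. They do not tell look-alikes from the thing itself.
- boxes_of(camera, query): "centre" ([x, y, z] in m, in world coordinates, good to about 4 mm: the middle of the surface that is visible of it).
- spot_point(camera, query): "centre" ([x, y, z] in m, in world coordinates, good to about 4 mm: a listed point, or the origin of a listed thing).
The state is a dict: "time_s": time; "joints": joint angles; "joint_velocities": joint speeds; "effort": joint torques, N m; "tcp_pos": TCP position; "ee_rot": TCP orientation; "wrist_force": force on the tool from outside, world axes, zero at the start; "moment": the same for the moment, N m; "gripper_width": opening from 0.0 (shut) to 1.0 (fully open).
Only numpy, scipy, OpenCV 4.12 (cv2) and the standard library are available. Lean on these libraries where they do the work, as an engineer would, in place of code of your own. Each camera call takes 0.05 s, during which the arm holds its last target. There are 200 camera calls.

## Working session

There is one attempt and no reset: what is moved stays moved. The work goes in short steps, Python scripts to look and compute and a tool call to move; the robot and the scene stay as the last step left them, time stands still between calls to the robot, and variables do not carry over. Pictures are saved under pics/ and viewed, and the job is handed in when it is done.

Besides the shell and the picture viewer there is one more tool, called after "Emit:" by a JSON object that holds its "name" and its "arguments", one argument or row to a line. carry_out: Moves the arm, as the interface text tells. Its arguments: {"type":"object","properties":{"delta_pos":{"type":"array","items":{"type":"array","items":{"type":"number","minimum":-1,"maximum":1}}},"spin":{"type":"array","items":{"type":"number","minimum":-1,"maximum":1}},"gripper":{"type":"array","items":{"type":"number"}}},"required":["delta_pos","spin","gripper"]}

```bash
mkdir -p pics; python3 - <<'E'
from station import *
import cv2,numpy as np
s=sense(); print(s['time_s'],s['tcp_pos'],np.round(s['ee_rot'],3).tolist(),s['wrist_force'],tips_ahead if not callable(tips_ahead) else tips_ahead())
for c in ['scene','top']:
    im=capture(c); cv2.imwrite(f'pics/{c}0.png',im[:,:,::-1])
    i=camera_info(c); print(c,{k:np.round(v,4).tolist() for k,v in i.items()})
    for q in ['block','board','fence','holder']:
        print(q,[(round(d['p'],2),np.round(d['centre'],3).tolist()) for d in spot_point(c,q)])
    for q in ['edge','stem','line']:
        print(q,[(round(d['p'],2),np.round(d['centre'],3).tolist()) for d in spot_point(c,q)])
E
```

```text
0.0 [ 0.2669784  -0.56447006  0.23848337] [[-0.427, 0.904, -0.001], [0.904, 0.427, 0.002], [0.002, -0.0, -1.0]] [-0.72491945 -0.96336783 -0.89847571] 0.017
scene {'fov_y': 55.7711, 'cx': 325.2307, 'cy': 239.708, 'D': [-0.0547, 0.0, 0.0, 0.0, 0.0], 'origin': [1.2474, -0.1752, 0.6262], 'rotation': [[0.2157, 0.5917, -0.7768], [0.9765, -0.1317, 0.1708], [-0.0012, -0.7954, -0.6061]]}
block [(0.97, [0.753, -0.36, 0.0]), (0.7, [0.537, -0.098, 0.02]), (0.67, [0.279, -0.294, -0.002])]
board [(0.72, [0.554, 0.032, 0.0]), (0.57, [0.554, 0.428, -0.002])]
fence [(0.6, [0.63, 0.039, 0.019]), (0.48, [0.556, 0.43, -0.004])]
holder [(0.76, [0.531, 0.205, 0.018]), (0.61, [0.531, -0.437, -0.001]), (0.19, [0.534, -0.098, 0.023])]
edge [(0.79, [0.518, -0.029, 0.018]), (0.65, [0.69, -0.289, 0.001]), (0.61, [0.534, -0.094, 0.082])]
stem [(0.94, [0.752, -0.356, 0.086]), (0.85, [0.279, -0.298, 0.089]), (0.78, [0.535, -0.091, 0.081])]
line [(0.64, [0.619, 0.126, 0.018])]
top {'fov_y': 47.312, 'cx': 318.7351, 'cy': 239.0626, 'D': [-0.0486, 0.0, 0.0, 0.0, 0.0], 'origin': [0.2807, -0.0066, 1.4565], 'rotation': [[0.0084, -0.9851, 0.1718], [-0.9999, -0.0066, 0.0107], [-0.0094, -0.1719, -0.9851]]}
block [(0.89, [0.273, -0.298, -0.0]), (0.87, [0.538, -0.091, 0.017]), (0.65, [0.752, -0.358, 0.001])]
board [(0.93, [0.558, 0.029, -0.002])]
fence [(0.73, [0.626, 0.038, 0.018])]
holder [(0.56, [0.532, 0.204, 0.015])]
edge [(0.9, [0.516, -0.022, 0.016]), (0.71, [0.686, -0.291, -0.003]), (0.7, [0.194, -0.334, -0.001])]
stem [(0.98, [0.751, -0.362, 0.088]), (0.69, [0.538, -0.098, 0.085]), (0.63, [0.283, -0.295, 0.087])]
line [(0.81, [0.619, 0.128, 0.017]), (0.28, [0.532, 0.203, 0.015])]
```

View pics/scene0.png

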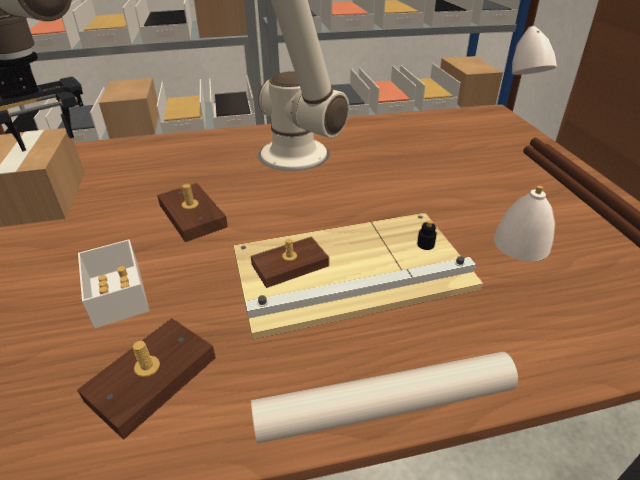

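View pics/top0.png

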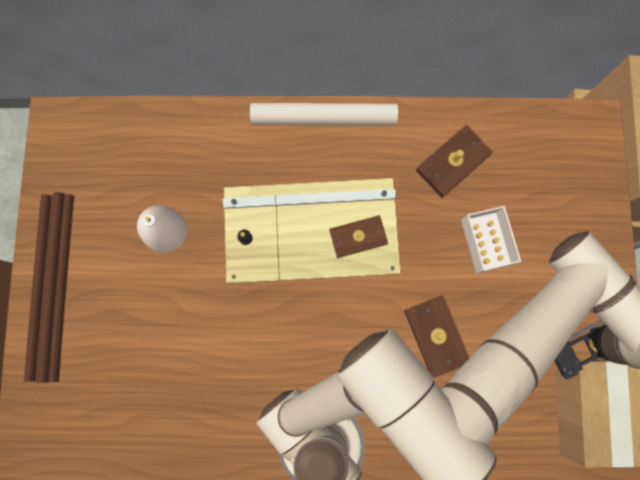

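```bash
python3 - <<'E'
import cv2
a=cv2.imread('pics/top0.png'); 
cv2.imwrite('pics/topcrop.png',cv2.resize(a[170:290,215:405],None,fx=4,fy=4,interpolation=cv2.INTER_CUBIC))
b=cv2.imread('pics/scene0.png')
cv2.imwrite('pics/scenecrop.png',cv2.resize(b[205:335,225:490],None,fx=3,fy=3,interpolation=cv2.INTER_CUBIC))
E
```

```text
(no output)
```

View pics/topcrop.png

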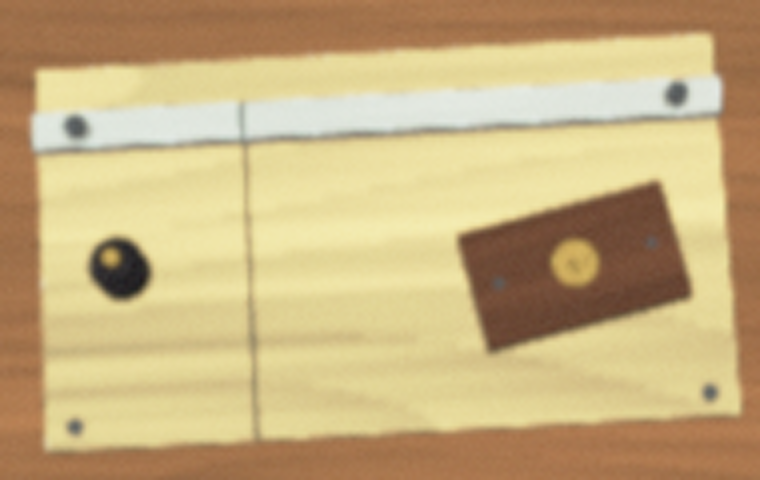

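View pics/scenecrop.png

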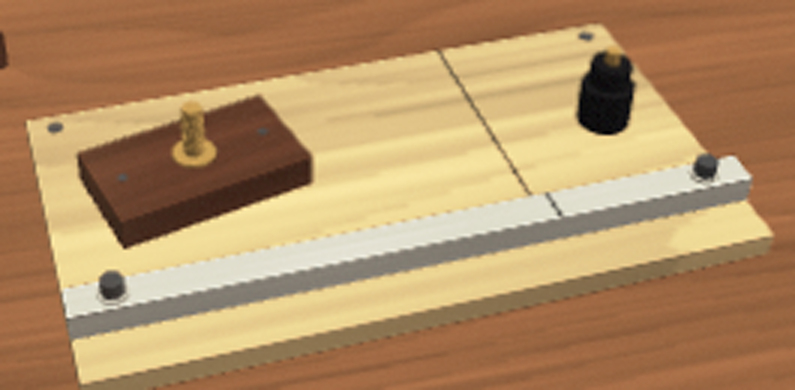

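```bash
cat > h.py <<'E'
from station import *
import cv2,numpy as np
def ray(c,uv,info=None):
    i=info or camera_info(c); f=240/np.tan(np.radians(i['fov_y']/2))
    K=np.array([[f,0,i['cx']],[0,f,i['cy']],[0,0,1]])
    n=cv2.undistortPoints(np.array([uv],float).reshape(-1,1,2),K,np.array(i['D'],float))[:,0]
    return np.array(i['origin']),np.c_[n,np.ones(len(n))]@np.array(i['rotation']).T
def onplane(c,uv,z,info=None):
    o,d=ray(c,uv,info); return (o+d*((z-o[2])/d[:,2])[:,None])[:,:2]
def proj(c,P,info=None):
    i=info or camera_info(c); f=240/np.tan(np.radians(i['fov_y']/2))
    K=np.array([[f,0,i['cx']],[0,f,i['cy']],[0,0,1]]); R=np.array(i['rotation']).T
    return cv2.projectPoints(np.array(P,float).reshape(-1,1,3),cv2.Rodrigues(R)[0],-R@np.array(i['origin']),K,np.array(i['D'],float))[0][:,0]
E
python3 - <<'E'
from h import *
T=lambda *p:[((x+.5)/4-.5+215,(y+.5)/4-.5+170) for x,y in p]
S=lambda *p:[((x+.5)/3-.5+225,(y+.5)/3-.5+205) for x,y in p]
pr=lambda n,a:print(n,np.round(a,4).tolist())
pr('board top corners T',onplane('top',T((36,69),(711,34),(740,413),(45,450)),.018))
pr('board S (frontR.., back)',onplane('scene',S((79,384),(28,122),(603,25),(771,238)),.018))
pr('fence top front T',onplane('top',T((36,148),(718,111)),.038)); pr('fence foot T',onplane('top',T((36,153),(718,118)),.018))
pr('fence front top S',onplane('scene',S((66,291),(738,157)),.038))
pr('line T board',onplane('top',T((246,143),(257,440)),.018)); pr('line fence top',onplane('top',T((241,102),(245,137)),.038))
pr('line S',onplane('scene',S((440,50),(531,194)),.018));pr('lineS f',onplane('scene',S((547,194),(561,215)),.038))
b=onplane('top',T((459,235),(659,181),(691,297),(489,352)),.043);pr('blk T',b);print(np.linalg.norm(np.diff(b,axis=0),axis=1))
b=onplane('scene',S((80,156),(264,97),(312,166),(123,222)),.043);pr('blk S',b);print(np.linalg.norm(np.diff(b,axis=0),axis=1))
pr('stem top T',onplane('top',T((575,264),),.083)); pr('stem S',onplane('scene',S((191,105),),.083))
pr('other', [np.linalg.norm(np.diff(onplane('top',q,.025),axis=0),axis=1) for q in ([(417,170),(466,126),(492,152)],[(405,309),(443,297),(469,360)])])
E
```

```text
board top corners T [[0.674, 0.269], [0.7012, -0.1898], [0.4426, -0.205], [0.4147, 0.2531]]
board S (frontR.., back) [[0.7017, -0.1884], [0.4445, -0.2025], [0.417, 0.2547], [0.6758, 0.2663]]
fence top front T [[0.6142, 0.263], [0.6422, -0.191]]
fence foot T [[0.6154, 0.2667], [0.6425, -0.1935]]
fence front top S [[0.6441, -0.189], [0.6154, 0.2687]]
line T board [[0.6231, 0.1248], [0.4225, 0.1132]]
line fence top [[0.6464, 0.1269], [0.6225, 0.1237]]
line S [[0.4222, 0.1167], [0.5993, 0.127]]
lineS f [[0.6229, 0.1273], [0.6444, 0.1289]]
blk T [[0.556, -0.0189], [0.5932, -0.1507], [0.5157, -0.1708], [0.4786, -0.0389]]
[0.13687973 0.07998037 0.13703913]
blk S [[0.5229, -0.1692], [0.4849, -0.035], [0.567, -0.0186], [0.5952, -0.1483]]
[0.13945333 0.08379142 0.13273583]
stem top T [[0.5299, -0.0925]]
stem S [[0.5353, -0.0933]]
other [[0.1884, 0.1011], [0.1046, 0.1726]]
```

The block meant is the one at top-view pixel (358,236), on the board. It measures 140x80 mm, and the look-alikes at (455,160) and (438,337) measure about 185x103 mm. The enlarged crop confirms it. I'm moving over its stem.

Emit:
{"name": "carry_out", "arguments": {
  "delta_pos": [
    [0.35,0.5,0],
    [0.7,1,0],
    [0.7,1,0]
  ],
  "spin": [0,0,0],
  "gripper": [70,70,70]
}}

```text
time_s: 1.18
tcp_pos: [0.3293, -0.4562, 0.2402]
ee_rot: [[-0.432, 0.902, 0.001], [0.902, 0.432, -0.0], [-0.0, 0.001, -1.0]]
wrist_force: [-0.8, -1.5, -0.0]
gripper_width: 0.755
```

Emit:
{"name": "carry_out", "arguments": {
  "delta_pos": [
    [0.35,0.5,0],
    [0.7,1,0],
    [0.7,1,0]
  ],
  "spin": [0,0,0],
  "gripper": [70,70,70]
}}

```text
time_s: 1.55
tcp_pos: [0.3897, -0.3509, 0.24]
ee_rot: [[-0.432, 0.902, 0.001], [0.902, 0.432, -0.0], [-0.001, 0.001, -1.0]]
wrist_force: [0.4, -0.3, 0.1]
gripper_width: 0.704
```

Emit:
{"name": "carry_out", "arguments": {
  "delta_pos": [
    [0.35,0.5,0],
    [0.7,1,0],
    [0.7,1,0]
  ],
  "spin": [0,0,0],
  "gripper": [70,70,70]
}}

```text
time_s: 1.92
tcp_pos: [0.4502, -0.2455, 0.2397]
ee_rot: [[-0.431, 0.902, 0.001], [0.902, 0.431, -0.0], [-0.001, 0.0, -1.0]]
wrist_force: [-0.7, 0.0, 0.3]
gripper_width: 0.697
```

Emit:
{"name": "carry_out", "arguments": {
  "delta_pos": [
    [0.35,0.5,0],
    [0.7,1,0],
    [0.7,1,0],
    [0.7,1,0],
    [0.7,1,0]
  ],
  "spin": [-0.2,-0.4,-0.6,-0.8,-0.9],
  "gripper": [70,70,70,70,70]
}}

```text
time_s: 2.55
tcp_pos: [0.509, -0.1426, 0.2394]
ee_rot: [[-0.913, 0.409, -0.0], [0.409, 0.913, -0.0], [0.0, -0.001, -1.0]]
wrist_force: [-0.7, -0.4, 0.7]
gripper_width: 0.703
```

Emit:
{"name": "carry_out", "arguments": {
  "delta_pos": [
    [0,0,0],
    [0,0,0],
    [0,0,0],
    [0,0,0],
    [0,0,0],
    [0,0,0]
  ],
  "spin": [-0.2,-0.4,-0.6,-0.8,-0.89,-0.89],
  "gripper": [70,70,70,70,70,70]
}}

```text
time_s: 3.3
tcp_pos: [0.5089, -0.1426, 0.2395]
ee_rot: [[-0.963, -0.27, -0.0], [-0.27, 0.963, -0.0], [0.0, -0.0, -1.0]]
wrist_force: [0.3, 0.5, 1.3]
gripper_width: 0.704
```

```bash
python3 - <<'E'
from h import *
s=sense(); print(s['time_s'],s['tcp_pos'],np.round(s['ee_rot'],3).tolist(),s['wrist_force'],s['joints'],s['gripper_width'])
i=camera_info('wrist'); im=capture('wrist'); cv2.imwrite('pics/w1.png',im[:,:,::-1])
print({k:np.round(v,4).tolist() for k,v in i.items()})
for q in ['stem','edge','line','fence','block']: print(q,[(round(d['p'],2),np.round(d['centre'],4).tolist()) for d in spot_point('wrist',q)])
E
```

```text
3.3 [ 0.50889572 -0.14257304  0.23948066] [[-0.963, -0.27, -0.0], [-0.27, 0.963, -0.0], [0.0, -0.0, -1.0]] [0.26010353 0.50826813 1.27984893] [ 1.95690132e+00  1.26496685e+01 -1.30451433e+01  1.48319238e-02
 -6.43220892e+01  1.37131468e+01] 0.7040115762829467
{'fov_y': 69.8079, 'cx': 325.2796, 'cy': 232.7521, 'D': [-0.0235, 0.0, 0.0, 0.0, 0.0], 'origin': [0.53, -0.2157, 0.3844], 'rotation': [[-0.9629, -0.2588, -0.0761], [-0.2698, 0.9246, 0.2691], [0.0007, 0.2797, -0.9601]]}
stem [(0.9, [0.2776, -0.2992, 0.0876]), (0.57, [0.5403, -0.098, 0.0829])]
edge [(0.7, [0.6897, -0.2905, 0.0033]), (0.61, [0.518, -0.0243, 0.0205])]
line []
fence []
block [(0.79, [0.2834, -0.3035, 0.0027])]
```

View pics/w1.png

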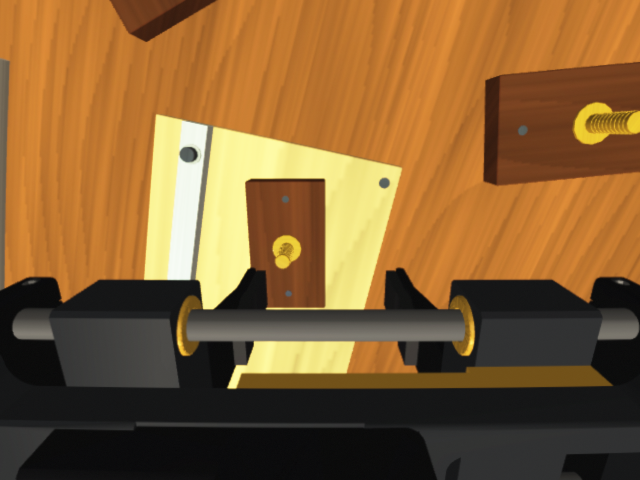

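```bash
python3 - <<'E'
from h import *
im=cv2.imread('pics/w1.png'); cv2.imwrite('pics/w1c.png',cv2.resize(im[165:315,225:345],None,fx=4,fy=4,interpolation=cv2.INTER_CUBIC))
print(onplane('wrist',[(282.,263)],.083),onplane('wrist',[(287,247)],.0445),onplane('wrist',[(247,181),(325,180),(325,306)],.043))
E
```

```text
[[ 0.53731933 -0.09030851]] [[ 0.53743503 -0.09322624]] [[ 0.5924096  -0.14887283]
 [ 0.5182063  -0.1708161 ]
 [ 0.48052088 -0.03744137]]
```

View pics/w1c.png

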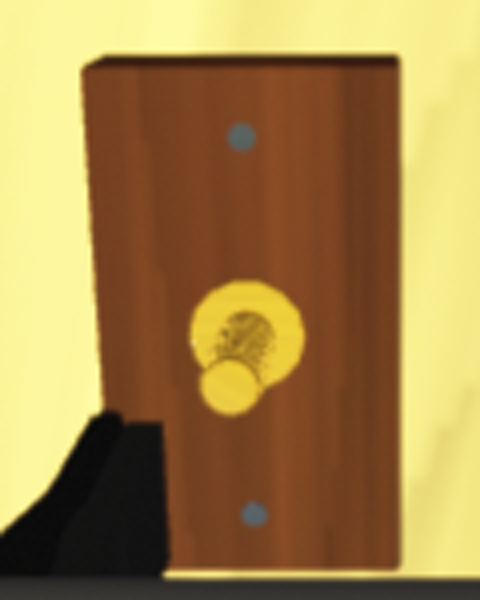

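Emit:
{"name": "carry_out", "arguments": {
  "delta_pos": [
    [-0.2,0.2,0.3],
    [-0.407,0.41,0.7],
    [-0.407,0.41,1],
    [-0.407,0.41,1]
  ],
  "spin": [0,0,0,0],
  "gripper": [50,50,50,50]
}}

```text
time_s: 4.1
tcp_pos: [0.5355, -0.09, 0.1373]
ee_rot: [[-0.962, -0.274, -0.006], [-0.274, 0.962, -0.0], [0.006, 0.001, -1.0]]
wrist_force: [-0.3, -0.5, 0.2]
gripper_width: 0.507
```

```bash
python3 - <<'E'
from h import *
s=sense(); print(s['time_s'],s['tcp_pos'],np.round(s['ee_rot'],3).tolist(),s['wrist_force'])
im=capture('wrist');cv2.imwrite('pics/w2.png',im[:,:,::-1])
print(spot_point('wrist','stem'))
E
```

```text
4.1 [ 0.53551151 -0.09003129  0.13730262] [[-0.962, -0.274, -0.006], [-0.274, 0.962, -0.0], [0.006, 0.001, -1.0]] [-0.26330553 -0.48187073  0.21465167]
[{'centre': [0.5398, -0.0947, 0.0863], 'p': 0.81}]
```

View pics/w2.png

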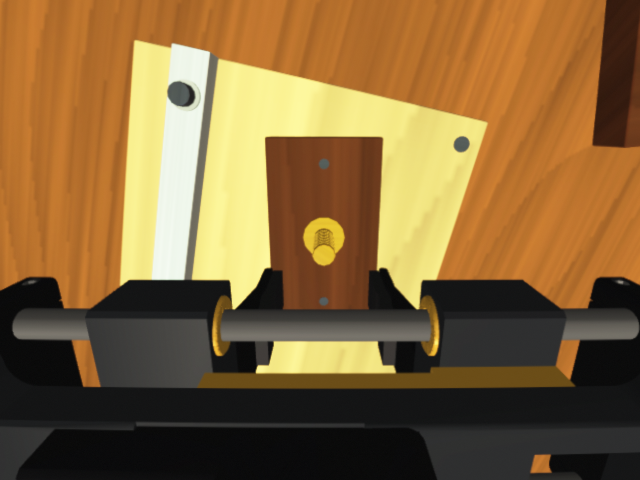

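Emit:
{"name": "carry_out", "arguments": {
  "delta_pos": [
    [0,-0.02,0.3],
    [0,-0.02,0.5],
    [0,-0.02,0.65],
    [0,-0.02,0.7],
    [0,-0.02,0.7],
    [0,-0.02,0.7]
  ],
  "spin": [0,0,0,0,0,0],
  "gripper": [50,50,50,45,45,45]
}}

```text
time_s: 4.95
tcp_pos: [0.5383, -0.0922, 0.0704]
ee_rot: [[-0.962, -0.274, 0.002], [-0.274, 0.962, 0.0], [-0.002, -0.0, -1.0]]
wrist_force: [-1.1, 0.3, 0.3]
gripper_width: 0.454
```

```bash
python3 - <<'E'
from h import *
s=sense(); print(s['time_s'],s['tcp_pos'],np.round(s['ee_rot'],3).tolist(),s['wrist_force'])
im=capture('wrist');cv2.imwrite('pics/w3.png',im[:,:,::-1])
print(onplane('wrist',[(323,255)],.083))
im=capture('scene')[:,:,::-1];cv2.imwrite('pics/s3.png',cv2.resize(im[205:335,225:490],None,fx=3,fy=3,interpolation=cv2.INTER_CUBIC))
E
```

```text
4.95 [ 0.53826546 -0.09215322  0.0704174 ] [[-0.962, -0.274, 0.002], [-0.274, 0.962, 0.0], [-0.002, -0.0, -1.0]] [-1.06262573  0.34439594  0.30625734]
[[ 0.54724751 -0.11883824]]
```

View pics/w3.png

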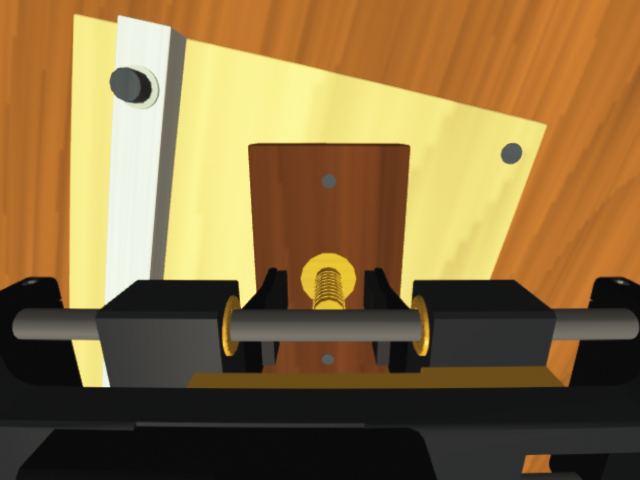

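View pics/s3.png

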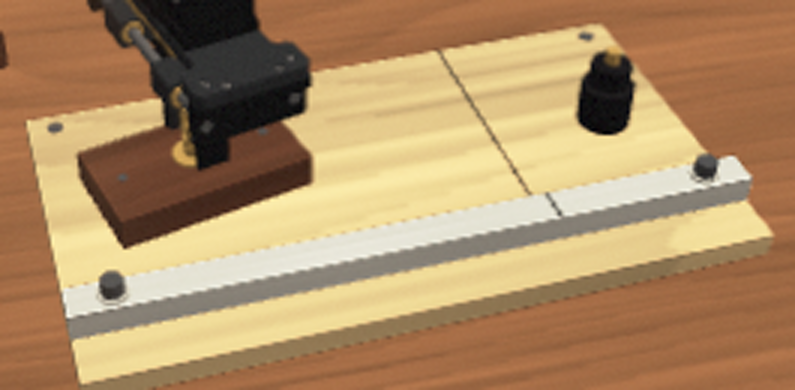

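Emit:
{"name": "carry_out", "arguments": {
  "delta_pos": [
    [0,0,0.02],
    [0,0,0.02],
    [0,0,0.02],
    [0,0,0.02],
    [0,0,0.02],
    [0,0,0.02]
  ],
  "spin": [0,0,0,0,0,0],
  "gripper": [25,15,10,5,5,5]
}}

```text
time_s: 5.8
tcp_pos: [0.5373, -0.0923, 0.0675]
ee_rot: [[-0.962, -0.273, -0.001], [-0.273, 0.962, -0.0], [0.001, 0.0, -1.0]]
wrist_force: [-1.1, -0.8, 1.3]
gripper_width: 0.148
```

```bash
python3 - <<'E'
from h import *
s=sense(); print(s['time_s'],s['tcp_pos'],np.round(s['ee_rot'],3).tolist(),s['wrist_force'],s['gripper_width'],s['moment'])
im=capture('wrist');cv2.imwrite('pics/w4.png',im[:,:,::-1])
E
```

```text
5.8 [ 0.53726311 -0.09227093  0.06752003] [[-0.962, -0.273, -0.001], [-0.273, 0.962, -0.0], [0.001, 0.0, -1.0]] [-1.09225812 -0.77031391  1.31850127] 0.14826313547274905 [-0.09602943  0.49683357  0.02148751]
```

View pics/w4.png

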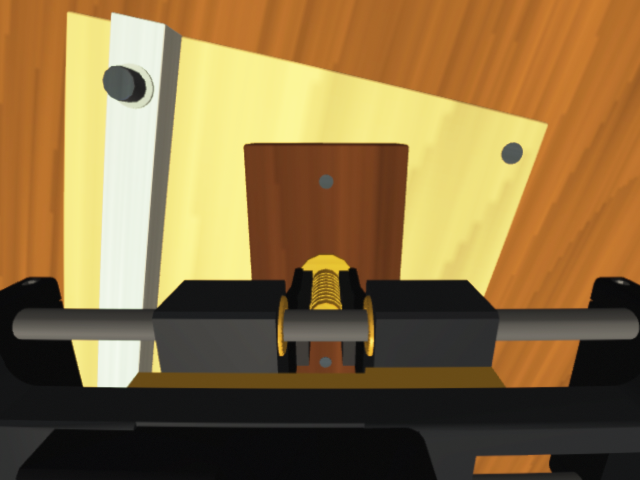

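Emit:
{"name": "carry_out", "arguments": {
  "delta_pos": [
    [-0.04,-0.01,0],
    [-0.1,-0.022,0],
    [-0.17,-0.037,0],
    [-0.24,-0.053,0],
    [-0.31,-0.068,0],
    [-0.38,-0.084,0],
    [-0.44,-0.097,0],
    [-0.44,-0.097,0],
    [-0.44,-0.097,0]
  ],
  "spin": [0.03,0.08,0.12,0.17,0.21,0.25,0.275,0.275,0.275],
  "gripper": [5,5,5,5,5,5,5,5,5]
}}

```text
time_s: 6.98
tcp_pos: [0.5808, -0.0897, 0.0675]
ee_rot: [[-0.998, -0.06, -0.004], [-0.06, 0.998, -0.0], [0.004, -0.0, -1.0]]
wrist_force: [-4.4, 0.4, 3.7]
gripper_width: 0.15
```

```bash
python3 - <<'E'
from h import *
s=sense(); print(s['time_s'],s['tcp_pos'],np.round(s['ee_rot'],3).tolist(),s['wrist_force'],s['gripper_width'],s['moment'])
im=capture('wrist');cv2.imwrite('pics/w5.png',im[:,:,::-1])
im=capture('top')[:,:,::-1];cv2.imwrite('pics/t5.png',cv2.resize(im[170:290,215:405],None,fx=4,fy=4,interpolation=cv2.INTER_CUBIC))
E
```

```text
6.975 [ 0.58077011 -0.08973309  0.06747044] [[-0.998, -0.06, -0.004], [-0.06, 0.998, -0.0], [0.004, -0.0, -1.0]] [-4.37368054  0.42659293  3.73859868] 0.14961785293599653 [0.00267162 1.64711885 0.10140704]
```

View pics/w5.png

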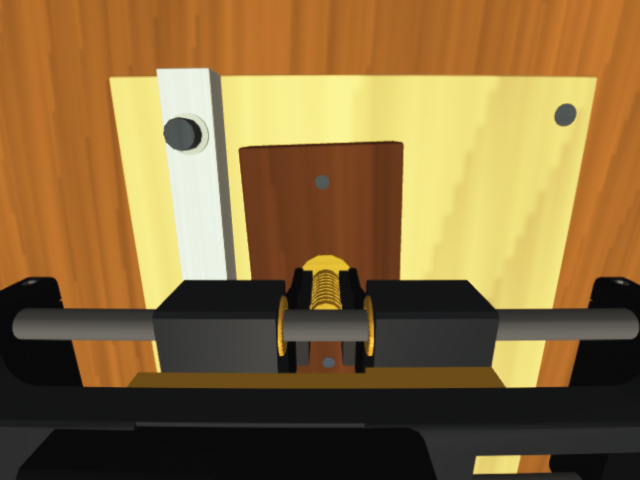

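View pics/t5.png

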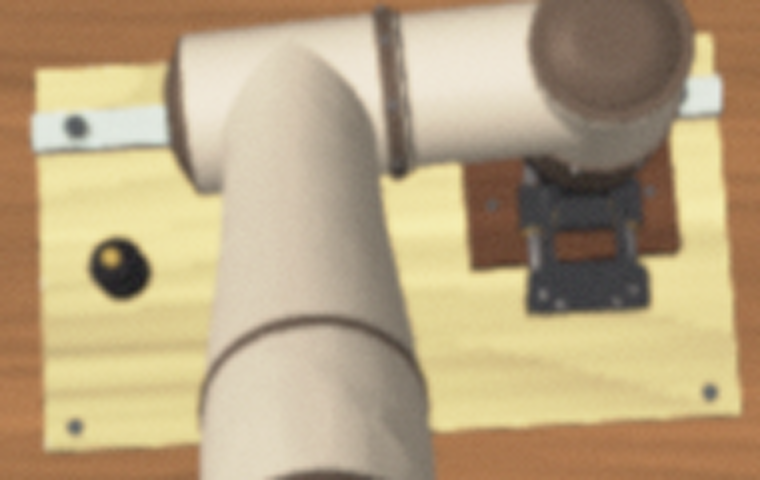

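```bash
python3 - <<'E'
from h import *
im=cv2.imread('pics/w5.png');cv2.imwrite('pics/w5c.png',cv2.resize(im[60:290,150:420],None,fx=2.6,fy=2.6,interpolation=cv2.INTER_CUBIC))
i=camera_info('wrist')
c=onplane('wrist',[(240.5,148.5),(402.5,142.5)],.043);d=c[0]-c[1];print(c,np.linalg.norm(d),np.degrees(np.arctan2(d[1],d[0])))
c=onplane('wrist',[(112,77),(596,77)],.018);d=c[0]-c[1];print(c,np.linalg.norm(d),np.degrees(np.arctan2(d[1],d[0])))
print(onplane('wrist',[(209,70),(227,278)],.038))
im=capture('scene')[:,:,::-1];cv2.imwrite('pics/s5.png',cv2.resize(im[205:335,225:490],None,fx=3,fy=3,interpolation=cv2.INTER_CUBIC))
E
```

```text
[[ 0.62571871 -0.15600358]
 [ 0.54846666 -0.16340267]] 0.07760558591008429 5.4710135596462806
[[ 0.69895531 -0.18761235]
 [ 0.44366273 -0.20353347]] 0.2557885519741011 3.568583054512638
[[ 0.64140959 -0.19071637]
 [ 0.63488679 -0.08593657]]
```

View pics/w5c.png

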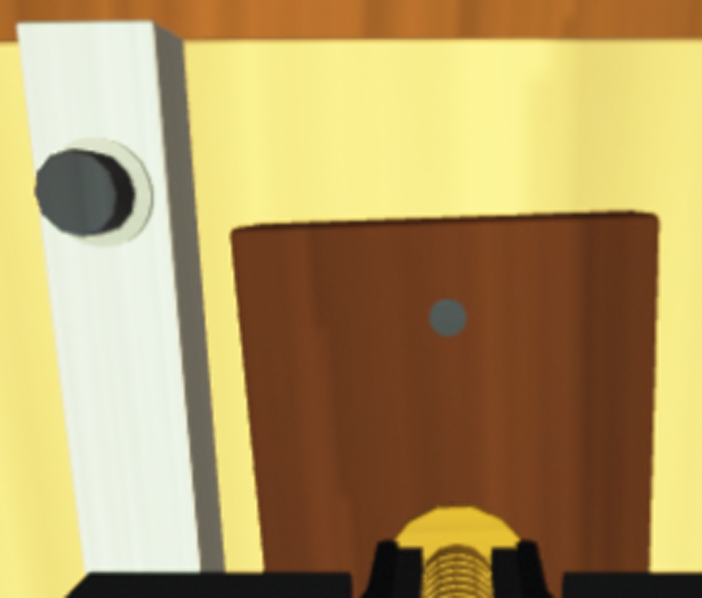

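View pics/s5.png

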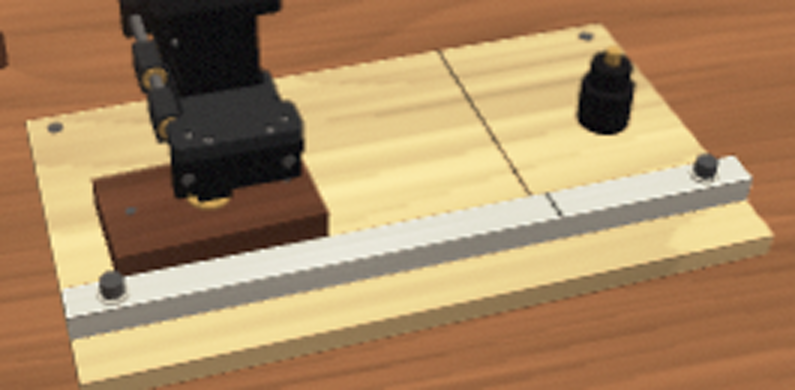

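Emit:
{"name": "carry_out", "arguments": {
  "delta_pos": [
    [-0.01,0.03,0],
    [-0.03,0.1,0],
    [-0.05,0.18,0],
    [-0.07,0.26,0],
    [-0.09,0.34,0],
    [-0.09,0.4,0],
    [-0.09,0.4,0],
    [-0.09,0.4,0]
  ],
  "spin": [0.02,0.04,0.06,0.07,0.07,0.07,0.07,0.07],
  "gripper": [5,5,5,5,5,5,5,5]
}}

```text
time_s: 8.12
tcp_pos: [0.5895, -0.0482, 0.0675]
ee_rot: [[-1.0, -0.006, 0.001], [-0.006, 1.0, 0.001], [-0.001, 0.001, -1.0]]
wrist_force: [1.3, 1.6, -1.6]
gripper_width: 0.15
```

```bash
cat > look.py <<'E'
import sys
from h import *
n=sys.argv[1]
s=sense(); print(round(s['time_s'],2),np.round(s['tcp_pos'],4),np.round(s['ee_rot'],3).tolist(),'F',np.round(s['wrist_force'],2),'M',np.round(s['moment'],2),s['gripper_width'])
im=capture('wrist')[:,:,::-1];w=cv2.resize(im[60:290,150:420],None,fx=2,fy=2,interpolation=cv2.INTER_CUBIC)
im=capture('scene')[:,:,::-1];c=cv2.resize(im[205:315,225:490],None,fx=3,fy=3,interpolation=cv2.INTER_CUBIC)
cv2.imwrite(f'pics/w{n}.png',w);cv2.imwrite(f'pics/s{n}.png',c)
E
python3 look.py 6
```

```text
8.12 [ 0.5895 -0.0482  0.0675] [[-1.0, -0.006, 0.001], [-0.006, 1.0, 0.001], [-0.001, 0.001, -1.0]] F [ 1.32  1.65 -1.55] M [ 0.53  0.01 -0.01] 0.15047350415616656
```

View pics/w6.png

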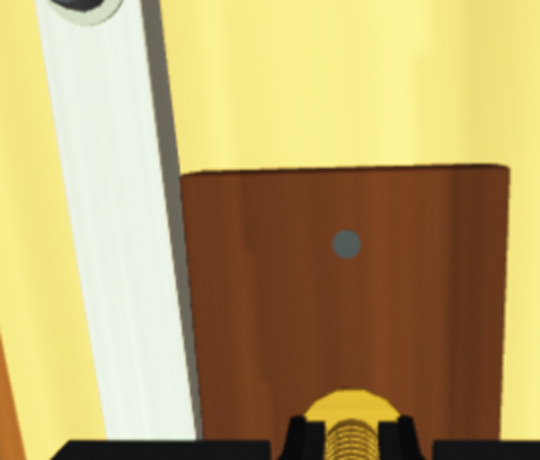

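View pics/s6.png

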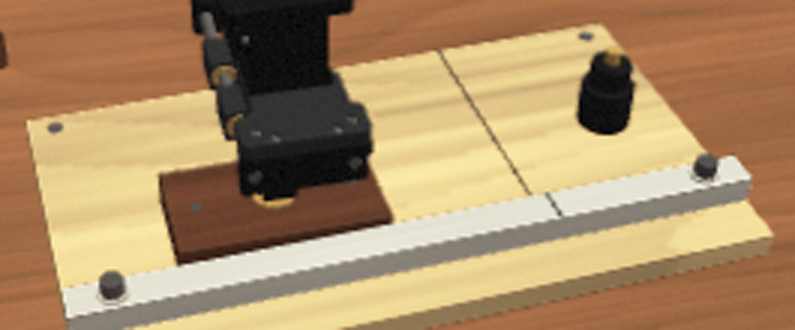

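```bash
python3 - <<'E'
from h import *
W=lambda *p:[((x+.5)/2-.5+150,(y+.5)/2-.5+60) for x,y in p]
c=onplane('wrist',W((181,177),(509,167)),.043);d=c[0]-c[1];print(c,np.linalg.norm(d),np.degrees(np.arctan2(d[1],d[0])))
e=onplane('wrist',W((181,177),(197,400)),.043);d=e[1]-e[0];print('side',np.degrees(np.arctan2(-d[0],d[1])))
e=onplane('wrist',W((509,167),(499,430)),.043);d=e[1]-e[0];print('side2',np.degrees(np.arctan2(-d[0],d[1])))
f=onplane('wrist',W((142,3),(190,430)),.038);d=f[1]-f[0];print('fence',f,np.degrees(np.arctan2(-d[0],d[1])))
n=np.array([.9982,.0599]);print('gap rear corner',(f[0]-c[0])@n)
E
```

```text
[[ 0.63098399 -0.11726756]
 [ 0.55244959 -0.12000451]] 0.07858207555537061 1.9959677540674026
side 0.614263312338008
side2 1.7022586542279703
fence [[ 0.63891729 -0.15646937]
 [ 0.63399901 -0.04954015]] 2.633503283721806
gap rear corner 0.005570834826231596
```

Emit:
{"name": "carry_out", "arguments": {
  "delta_pos": [
    [-0.015,0.02,0],
    [-0.03,0.03,0],
    [-0.03,0.03,0]
  ],
  "spin": [-0.01,-0.025,-0.025],
  "gripper": [5,5,5]
}}

```text
time_s: 8.6
tcp_pos: [0.591, -0.0467, 0.0675]
ee_rot: [[-1.0, -0.025, -0.003], [-0.025, 1.0, -0.001], [0.003, -0.001, -1.0]]
wrist_force: [-2.9, -3.3, 3.2]
gripper_width: 0.151
```

Emit:
{"name": "carry_out", "arguments": {
  "delta_pos": [
    [-0.005,0.0,0],
    [-0.005,0.0,0]
  ],
  "spin": [0,0],
  "gripper": [5,5]
}}

```text
time_s: 8.85
tcp_pos: [0.5912, -0.0466, 0.0675]
ee_rot: [[-1.0, -0.025, -0.003], [-0.025, 1.0, -0.001], [0.003, -0.001, -1.0]]
wrist_force: [-5.2, -3.7, 3.2]
gripper_width: 0.153
```

Emit:
{"name": "carry_out", "arguments": {
  "delta_pos": [
    [-0.005,0.0,0],
    [-0.005,0.0,0]
  ],
  "spin": [0,0],
  "gripper": [5,5]
}}

```text
time_s: 9.1
tcp_pos: [0.5912, -0.0466, 0.0675]
ee_rot: [[-1.0, -0.025, -0.004], [-0.025, 1.0, -0.001], [0.004, -0.001, -1.0]]
wrist_force: [-5.8, -2.6, 4.1]
gripper_width: 0.152
```

```bash
python3 look.py 7
```

```text
9.1 [ 0.5912 -0.0466  0.0675] [[-1.0, -0.025, -0.004], [-0.025, 1.0, -0.001], [0.004, -0.001, -1.0]] F [-5.77 -2.57  4.06] M [-0.83  1.75 -0.08] 0.15187856124800878
```

View pics/w7.png

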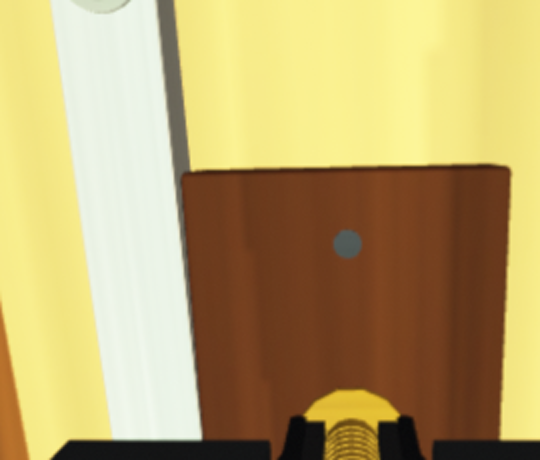

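Emit:
{"name": "carry_out", "arguments": {
  "delta_pos": [
    [0,0.04,0],
    [0.002,0.08,0],
    [0.004,0.12,0],
    [0.005,0.15,0]
  ],
  "spin": [0,0,0,0],
  "gripper": [5,5,5,5]
}}

```text
time_s: 9.7
tcp_pos: [0.5915, -0.0321, 0.0675]
ee_rot: [[-1.0, -0.026, -0.002], [-0.026, 1.0, -0.001], [0.002, -0.001, -1.0]]
wrist_force: [-3.2, -6.5, 0.5]
gripper_width: 0.147
```

```bash
python3 look.py 8
```

```text
9.7 [ 0.5915 -0.0321  0.0675] [[-1.0, -0.026, -0.002], [-0.026, 1.0, -0.001], [0.002, -0.001, -1.0]] F [-3.24 -6.5   0.48] M [-1.79  0.83  0.09] 0.14741072621155932
```

View pics/w8.png

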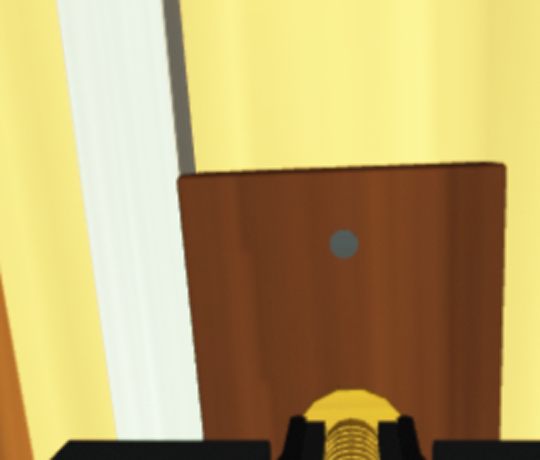

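View pics/s8.png

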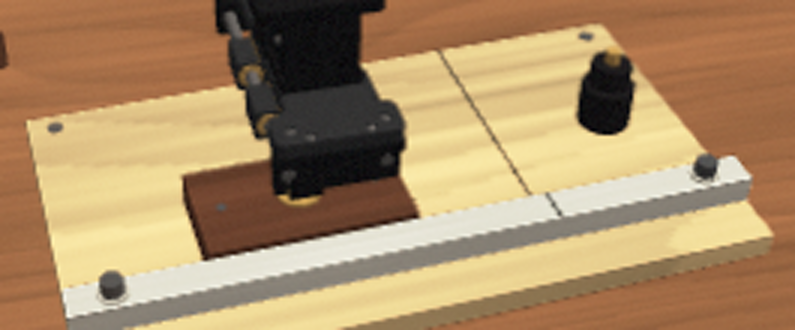

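```bash
cat > ang.py <<'E'
import sys
from h import *
# fits: rear edge of block (z=.043), right side, fence top edge, from full wrist picture by dark/bright thresholding
im=capture('wrist'); hsv=cv2.cvtColor(im,cv2.COLOR_RGB2HSV)
g=cv2.cvtColor(im,cv2.COLOR_RGB2GRAY).astype(float)
R=im[...,0].astype(float)
def sub(profile,lev):
    k=np.where((profile[:-1]-lev)*(profile[1:]-lev)<0)[0]
    return [j+(profile[j]-lev)/(profile[j]-profile[j+1]) for j in k]
def fit(pts,z,alongx):
    p=onplane('wrist',pts,z); vx,vy,x0,y0=cv2.fitLine(p.astype(np.float32),cv2.DIST_HUBER,0,.0005,.0005)[:,0]
    if alongx:
        s=np.sign(vx); a=np.degrees(np.arctan2(s*vy,s*vx))
    else:
        s=np.sign(vy); a=np.degrees(np.arctan2(-s*vx,s*vy))
    return a,np.array([x0,y0])
# right side of block: rows 160-260, search cols 370-430
rs=[(370+sub(R[r,370:440],170)[0],r) for r in range(160,265,3) if sub(R[r,370:440],170)]
a,p=fit(rs,.043,False); print('right side yaw',round(a,2),p)
# fence top right edge: blue channel high on the fence, low on face/board/block
B=im[...,2].astype(float)
fe=[(190+sub(B[r,190:260],170)[-1],r) for r in range(75,265,3) if sub(B[r,190:260],170)]
a2,q=fit(fe,.038,False); print('fence yaw',round(a2,2),q,len(fe))
re=[(c,120+sub(R[120:180,c],90)[-1] ) for c in range(260,390,3) if sub(R[120:180,c],90)]
a3,q3=fit(re,.043,True); print('rear edge yaw',round(a3,2),q3,len(re))
n=np.array([.9982,.0599]); print('right side to fence',(q-p)@n)
E
python3 ang.py
```

```text
right side yaw 3.52 [ 0.5544773  -0.07048889]
fence yaw 2.79 [ 0.63591576 -0.08789105] 64
rear edge yaw 3.45 [ 0.5901025  -0.10226461] 44
right side to fence 0.08024950287863612
```

Emit:
{"name": "carry_out", "arguments": {
  "delta_pos": [
    [-0.008,0,0],
    [-0.008,0,0],
    [-0.008,0,0],
    [-0.008,0,0]
  ],
  "spin": [0,0,0,0],
  "gripper": [5,5,5,5]
}}

```text
time_s: 10.35
tcp_pos: [0.5915, -0.0318, 0.0675]
ee_rot: [[-1.0, -0.025, -0.003], [-0.025, 1.0, -0.001], [0.003, -0.001, -1.0]]
wrist_force: [-3.8, -3.6, 3.2]
gripper_width: 0.152
```

Emit:
{"name": "carry_out", "arguments": {
  "delta_pos": [
    [0.001,0.04,0],
    [0.003,0.08,0],
    [0.004,0.12,0],
    [0.005,0.15,0]
  ],
  "spin": [0,0,0,0],
  "gripper": [5,5,5,5]
}}

```text
time_s: 10.85
tcp_pos: [0.5906, -0.0177, 0.0675]
ee_rot: [[-1.0, -0.025, -0.004], [-0.025, 1.0, -0.002], [0.004, -0.002, -1.0]]
wrist_force: [-4.3, -6.7, 2.5]
gripper_width: 0.152
```

```bash
python3 look.py 9; python3 ang.py; python3 - <<'E'
from station import *
import numpy as np
for c in ['scene']:
    capture(c)
    for q in ['line','edge','stem']: print(q,[(round(d['p'],2),np.round(d['centre'],4).tolist()) for d in spot_point(c,q)])
for k in range(3):
    capture('top'); print(np.round(sense()['wrist_force'],2))
E
```

```text
10.85 [ 0.5906 -0.0177  0.0675] [[-1.0, -0.025, -0.004], [-0.025, 1.0, -0.002], [0.004, -0.002, -1.0]] F [-4.34 -6.68  2.51] M [-2.32  1.15  0.06] 0.15202243700710624
right side yaw 3.53 [ 0.5534904  -0.05445778]
fence yaw 2.79 [ 0.6351534  -0.07628401] 64
rear edge yaw 3.84 [ 0.58917063 -0.08805939] 44
right side to fence 0.08020862812884152
line [(0.89, [0.6184, 0.1305, 0.0183])]
edge [(0.8, [0.5866, 0.0501, 0.0196]), (0.64, [0.1949, -0.3335, 0.0012]), (0.61, [0.6922, -0.2883, -0.0002])]
stem [(0.88, [0.5835, -0.0183, 0.078]), (0.69, [0.2798, -0.2958, 0.0891]), (0.58, [0.7516, -0.3549, 0.0845])]
[-4.15 -5.74  2.46]
[-3.87 -5.73  2.92]
[-4.16 -5.53  2.89]
```

View pics/s9.png

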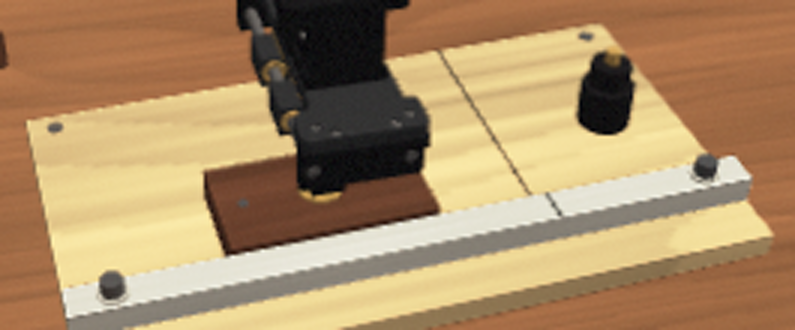

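Emit:
{"name": "carry_out", "arguments": {
  "delta_pos": [
    [0.0,0.04,0],
    [0.001,0.08,0],
    [0.003,0.12,0],
    [0.004,0.16,0],
    [0.006,0.2,0],
    [0.007,0.24,0],
    [0.008,0.28,0],
    [0.0095,0.32,0],
    [0.009,0.32,0],
    [0.009,0.32,0]
  ],
  "spin": [0,0,0,0,0,0,0,0,0,0],
  "gripper": [5,5,5,5,5,5,5,5,5,5]
}}

```text
time_s: 12.6
tcp_pos: [0.5886, 0.0143, 0.0675]
ee_rot: [[-1.0, -0.025, -0.004], [-0.025, 1.0, -0.002], [0.004, -0.002, -1.0]]
wrist_force: [-3.8, -6.5, 3.5]
gripper_width: 0.152
```

```bash
python3 look.py 10; python3 ang.py; python3 - <<'E'
import cv2
from station import *
im=capture('scene')[:,:,::-1]; cv2.imwrite('pics/sfull10.png',im)
cv2.imwrite('pics/s10z.png',cv2.resize(im[215:290,340:440],None,fx=7,fy=7,interpolation=cv2.INTER_CUBIC))
im=capture('top')[:,:,::-1]; cv2.imwrite('pics/tfull10.png',im)
cv2.imwrite('pics/t10z.png',cv2.resize(im[170:290,215:405],None,fx=4,fy=4,interpolation=cv2.INTER_CUBIC))
E
```

```text
12.6 [0.5886 0.0143 0.0675] [[-1.0, -0.025, -0.004], [-0.025, 1.0, -0.002], [0.004, -0.002, -1.0]] F [-3.79 -6.47  3.53] M [-1.88  1.39  0.14] 0.15170296640671138
right side yaw 3.52 [ 0.5514101  -0.02157609]
fence yaw 2.85 [ 0.6334192  -0.05130029] 64
rear edge yaw 3.78 [ 0.59360194 -0.05583159] 44
right side to fence 0.08008104057963937
```

View pics/s10z.png

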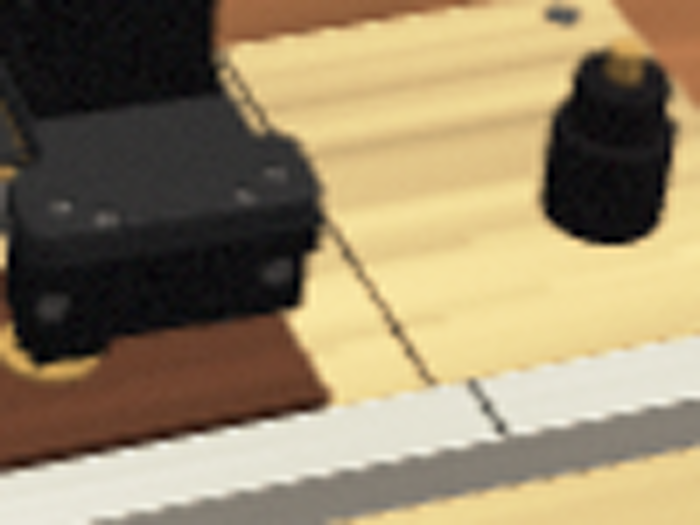

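View pics/t10z.png

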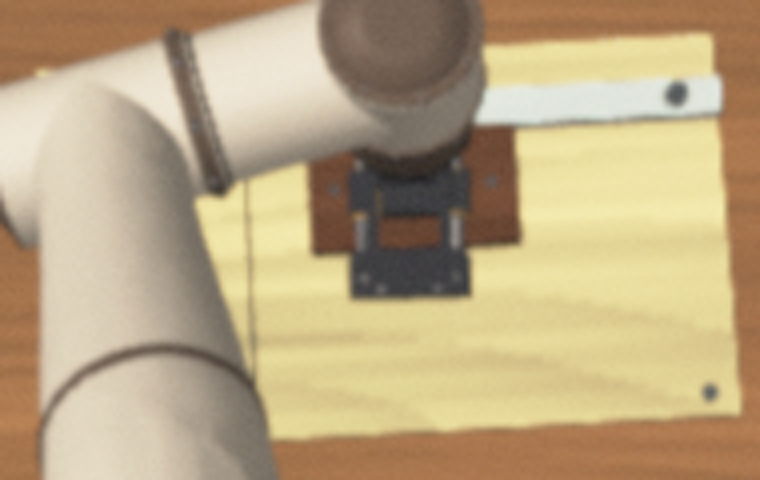

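```bash
cat > edge.py <<'E'
from h import *
L=np.array([.623,.126]); y=np.array([-.0599,.9982]); x=np.array([.9982,.0599])
f=lambda p:((np.atleast_2d(p)-L)@y, (np.atleast_2d(p)-L)@x)
def cam(c,n=4):
    i=camera_info(c); S=np.mean([capture(c).astype(float) for _ in range(n)],0)
    zs=[(.018,'line'),(.043,'edge')]; out={}
    for z,nm in zs:
        v=[]
        for xf in np.arange(-.078 if nm=='edge' else -.2,-.004,.003):
            t=np.arange(-.03,.03,.0004) if nm=='line' else np.arange(-.07,.012,.0004)
            P=np.c_[L+xf*x+t[:,None]*y,np.full(len(t),z)]
            uv=proj(c,P,i).astype(np.float32)
            pr=cv2.remap(S.astype(np.float32),uv[:,0:1],uv[:,1:2],cv2.INTER_LINEAR)[:,0]
            if nm=='line':
                g=pr[:,0]; bg=np.median(g)
                k=g.argmin()
                if bg>190 and g[k]<bg-25 and g.min()>60 and 10<k<len(t)-10:
                    w=np.clip(bg-15-g,0,None)*(abs(t-t[k])<.004); v.append((xf,(w*t).sum()/w.sum()))
            else:
                g=pr[:,0]
                up=np.where((g[:-1]<160)&(g[1:]>=160))[0]
                if len(up):
                    k=up[0]; lo=pr[max(0,k-25):max(1,k-8)].mean(0); hi=g[k+5:k+12].mean()
                    if 60<lo[0]<150 and lo[0]-lo[2]>35 and hi>200:
                        lev=(lo[0]+hi)/2; j=k-6+np.where((g[k-6:k+8]<lev)&(g[k-5:k+9]>=lev))[0]
                        if len(j): v.append((xf,t[j[0]]+.0004*(lev-g[j[0]])/(g[j[0]+1]-g[j[0]])))
        v=np.array(v); out[nm]=v
        if len(v): print(c,nm,len(v),'median y_f mm',round(np.median(v[:,1])*1000,2),'spread',round(v[:,1].std()*1000,2), 'x range',v[:,0].min().round(3),v[:,0].max().round(3), 'slope',np.polyfit(*v.T,1).round(3) if len(v)>3 else '')
for c in ['top','scene']: cam(c)
E
python3 edge.py
```

```text
top line 23 median y_f mm 18.44 spread 8.9 x range -0.149 -0.029 slope [-0.125  0.004]
top edge 18 median y_f mm -43.75 spread 0.26 x range -0.078 -0.027 slope [ 0.009 -0.043]
scene line 9 median y_f mm 12.77 spread 4.9 x range -0.05 -0.005 slope [0.312 0.017]
scene edge 11 median y_f mm -41.8 spread 0.2 x range -0.036 -0.006 slope [-0.011 -0.042]
```

```bash
cat > line0.py <<'E'
from h import *
L=np.array([.623,.126]); y=np.array([-.0599,.9982]); x=np.array([.9982,.0599])
for c in ['top','scene']:
    S=cv2.imread(f'pics/{c}0.png')[:,:,::-1].astype(np.float32); i=camera_info(c)
    for z,r in ((.018,np.arange(-.19,-.015,.004)),(.038,np.arange(.003,.023,.003))):
        v=[]
        for xf in r:
            t=np.arange(-.012,.012,.0003); uv=proj(c,np.c_[L+xf*x+t[:,None]*y,np.full(len(t),z)],i).astype(np.float32)
            g=cv2.remap(S,uv[:,0:1],uv[:,1:2],cv2.INTER_LINEAR)[:,0].sum(1); k=g.argmin()
            w=np.clip(np.median(g)-30-g,0,None)*(abs(t-t[k])<.004); v.append((w*t).sum()/w.sum())
        print(c,z,'line y_f mm med',np.median(v)*1000,'slope',np.polyfit(r,v,1).round(4),'std',np.std(v)*1000)
    v=[]
    r=np.arange(-.22,.06,.01)   # fence top working edge
    for t in r:
        xf=np.arange(-.008,.008,.0003); uv=proj(c,np.c_[L+xf[:,None]*x+t*y,np.full(len(xf),.038)],i).astype(np.float32)
        g=cv2.remap(S,uv[:,0:1],uv[:,1:2],cv2.INTER_LINEAR)[:,0][:,2]; lev=(g[:8].mean()+g[-8:].mean())/2
        v.append(xf[np.argmax(g>lev)])
    print(c,'fence xf',np.median(v)*1000,'slope',np.polyfit(r,v,1))
E
python3 line0.py
```

```text
top 0.018 line y_f mm med -0.29477197432087665 slope [ 0.002  -0.0001] std 0.3003774545832849
top 0.038 line y_f mm med -0.34773659456638645 slope [-0.0045 -0.0003] std 0.20825321522467716
top fence xf -0.20000000000000226 slope [-0.00339901 -0.00054433]
scene 0.018 line y_f mm med 0.9765686471650331 slope [0.0176 0.0033] std 2.1671678868539077
scene 0.038 line y_f mm med 1.2101115266044082 slope [0.006  0.0011] std 0.2212304823771409
scene fence xf -0.800000000000002 slope [-0.00059113 -0.00078522]
```

```bash
python3 - <<'E'
from h import *
L=np.array([.623,.126]); y=np.array([-.0599,.9982]); x=np.array([.9982,.0599])
for c,fn in (('top','tfull10'),('scene','sfull10')):
    S=cv2.imread(f'pics/{fn}.png')[:,:,::-1].astype(np.float32); i=camera_info(c)
    for nm,t in (('lead',np.arange(-.06,-.03,.0004)),('rear',np.arange(-.2,-.165,.0004))):
      for xf in (-.076,-.07,-.06,-.05,-.03,-.02,-.012):
        uv=proj(c,np.c_[L+xf*x+t[:,None]*y,np.full(len(t),.043)],i).astype(np.float32)
        g=cv2.remap(S,uv[:,0:1],uv[:,1:2],cv2.INTER_LINEAR)[:,0][:,0]
        b=g>165; k=np.where(b[1:]!=b[:-1])[0]
        print(c,nm,xf,(t[k]*1000).round(1),g[::12].astype(int))
print(proj('top',[[*(L-.0436*y-.05*x),.043],[*(L-.1836*y-.05*x),.043]]))
E
```

```text
top lead -0.076 [-44.] [105 108 107 129 217 239 239]
top lead -0.07 [-44.] [106 106 107 130 223 241 241]
top lead -0.06 [-44.] [109 106 105 125 222 237 237]
top lead -0.05 [-43.2] [117 118 118 131 210 233 234]
top lead -0.03 [-43.6] [110 110 109 130 209 234 233]
top lead -0.02 [] [113 115 118 125 150 152 143]
top lead -0.012 [] [134 136 140 143 148 149 154]
top rear -0.076 [-181.6] [234 235 235 225 150 104 102 104]
top rear -0.07 [-181.2] [239 239 239 233 162 104 102 105]
top rear -0.06 [-180.4] [240 241 241 238 178 118 117 116]
top rear -0.05 [-180.8] [239 239 239 235 170 122 119 120]
top rear -0.03 [-181.6] [234 234 233 225 156 113 110 114]
top rear -0.02 [-180.4] [239 239 239 237 176 109 107 107]
top rear -0.012 [-180.8] [233 234 234 231 168 112 111 110]
scene lead -0.076 [] [26 24 25 26 28 26 26]
scene lead -0.07 [] [13 19 15 12 13 20 15]
scene lead -0.06 [] [14 12 15 15 22 39 41]
scene lead -0.05 [] [18 16 12 18 20 23 73]
scene lead -0.03 [-42.] [104 104 104 105 205 244 244]
scene lead -0.02 [-41.6] [111 110 112 111 190 237 241]
scene lead -0.012 [-42.4] [106 105 106 107 210 244 244]
scene rear -0.076 [-182.] [242 242 242 242 105 107 101 106]
scene rear -0.07 [-183.6] [243 243 243 239  79  98  98  96]
scene rear -0.06 [-185.6] [233 234 234 167  75 113 113 113]
scene rear -0.05 [-187.2] [236 234 234  68  83 117 119 116]
scene rear -0.03 [-186.8] [247 247 247 112  71 107 109 108]
scene rear -0.02 [-186.8] [245 244 244  92  73 103 103 103]
scene rear -0.012 [-186.8] [244 244 244  99  72 106 107 108]
[[292.06965601 220.79887209]
 [345.10497695 218.01575189]]
```

```bash
python3 - <<'E'
import cv2
a=cv2.imread('pics/tfull10.png');cv2.imwrite('pics/t10y.png',cv2.resize(a[195:245,265:365],None,fx=8,fy=8,interpolation=cv2.INTER_NEAREST))
E
```

```text
(no output)
```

View pics/t10y.png

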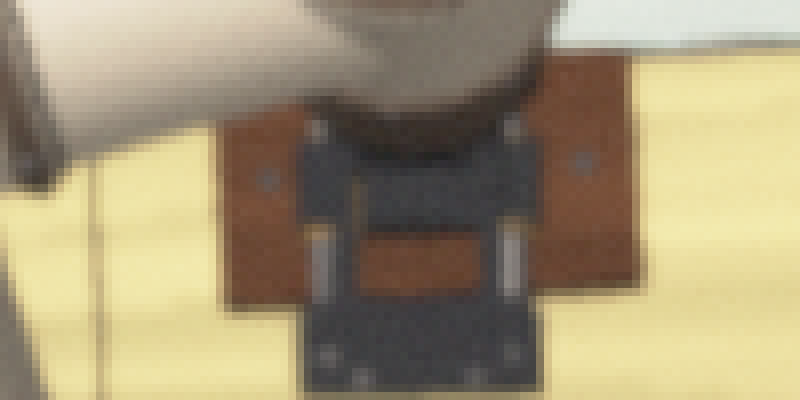

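Emit:
{"name": "carry_out", "arguments": {
  "delta_pos": [
    [0.001,0.03,0],
    [0.002,0.06,0],
    [0.003,0.09,0],
    [0.004,0.12,0],
    [0.005,0.15,0],
    [0.006,0.18,0],
    [0.0075,0.22,0],
    [0.0075,0.22,0],
    [0.0075,0.22,0]
  ],
  "spin": [0,0,0,0,0,0,0,0,0],
  "gripper": [5,5,5,5,5,5,5,5,5]
}}

```text
time_s: 14.38
tcp_pos: [0.5873, 0.0361, 0.0675]
ee_rot: [[-1.0, -0.025, -0.005], [-0.025, 1.0, -0.003], [0.005, -0.003, -1.0]]
wrist_force: [-4.7, -7.1, 4.2]
gripper_width: 0.149
```

Emit:
{"name": "carry_out", "arguments": {
  "delta_pos": [
    [0.0005,0.02,0],
    [0.001,0.04,0],
    [0.002,0.06,0],
    [0.003,0.08,0],
    [0.003,0.1,0],
    [0.004,0.12,0],
    [0.004,0.12,0]
  ],
  "spin": [0,0,0,0,0,0,0],
  "gripper": [5,5,5,5,5,5,5]
}}

```text
time_s: 15.25
tcp_pos: [0.5865, 0.0478, 0.0675]
ee_rot: [[-1.0, -0.025, -0.005], [-0.025, 1.0, -0.003], [0.005, -0.003, -1.0]]
wrist_force: [-4.2, -7.9, 3.6]
gripper_width: 0.153
```

```bash
python3 look.py 11; python3 ang.py; python3 edge.py | grep edge; python3 - <<'E'
import cv2
from station import *
im=capture('top')[:,:,::-1];cv2.imwrite('pics/tfull11.png',im);im=capture('scene')[:,:,::-1]
cv2.imwrite('pics/s11z.png',cv2.resize(im[215:290,340:440],None,fx=7,fy=7,interpolation=cv2.INTER_CUBIC))
E
```

```text
15.25 [0.5865 0.0478 0.0675] [[-1.0, -0.025, -0.005], [-0.025, 1.0, -0.003], [0.005, -0.003, -1.0]] F [-4.16 -7.9   3.55] M [-2.29  1.3   0.12] 0.15283070123423095
right side yaw 3.57 [0.54963857 0.00670205]
fence yaw 2.88 [ 0.63131106 -0.01786055] 64
rear edge yaw 3.79 [ 0.5914774  -0.02240796] 44
right side to fence 0.08005417925026267
top edge 17 median y_f mm -10.34 spread 0.23 x range -0.078 -0.03 slope [ 0.009 -0.01 ]
scene edge 12 median y_f mm -8.41 spread 2.87 x range -0.039 -0.006 slope [-0.125 -0.01 ]edge.py:23: RuntimeWarning: Mean of empty slice.
  k=up[0]; lo=pr[max(0,k-25):max(1,k-8)].mean(0); hi=g[k+5:k+12].mean()
  ret = ret.dtype.type(ret / rcount)
```

View pics/s11z.png

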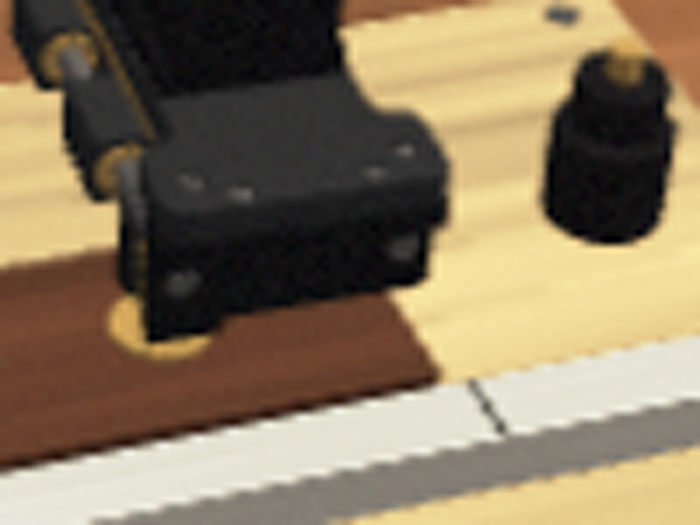

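Emit:
{"name": "carry_out", "arguments": {
  "delta_pos": [
    [0.0005,0.015,0],
    [0.001,0.03,0],
    [0.001,0.045,0],
    [0.002,0.06,0],
    [0.002,0.07,0],
    [0.0025,0.08,0],
    [0.0025,0.08,0],
    [0.0025,0.08,0]
  ],
  "spin": [0,0,0,0,0,0,0,0],
  "gripper": [5,5,5,5,5,5,5,5]
}}

```text
time_s: 16.9
tcp_pos: [0.586, 0.0556, 0.0675]
ee_rot: [[-1.0, -0.025, -0.005], [-0.025, 1.0, -0.003], [0.005, -0.003, -1.0]]
wrist_force: [-3.2, -8.2, 4.9]
gripper_width: 0.151
```

```bash
python3 look.py 12; python3 ang.py; python3 edge.py 2>/dev/null| grep edge; python3 - <<'E'
import cv2
from station import *
im=capture('top')[:,:,::-1];cv2.imwrite('pics/tfull12.png',im);cv2.imwrite('pics/t12z.png',cv2.resize(im[190:250,250:350],None,fx=8,fy=8,interpolation=cv2.INTER_CUBIC));im=capture('scene')[:,:,::-1]
cv2.imwrite('pics/s12z.png',cv2.resize(im[215:290,340:440],None,fx=7,fy=7,interpolation=cv2.INTER_CUBIC))
E
```

```text
16.9 [0.586  0.0556 0.0675] [[-1.0, -0.025, -0.005], [-0.025, 1.0, -0.003], [0.005, -0.003, -1.0]] F [-3.24 -8.23  4.91] M [-2.43  1.26  0.04] 0.15121956482032103
right side yaw 3.54 [0.5489854 0.0169274]
fence yaw 2.83 [0.62998354 0.00736992] 63
rear edge yaw 3.77 [ 0.59097594 -0.01461815] 44
right side to fence 0.08027983313128352
top edge 17 median y_f mm -2.53 spread 0.19 x range -0.078 -0.03 slope [-0.004 -0.003]
scene edge 11 median y_f mm -0.8 spread 0.2 x range -0.036 -0.006 slope [ 0.008 -0.001]
```

View pics/s12z.png

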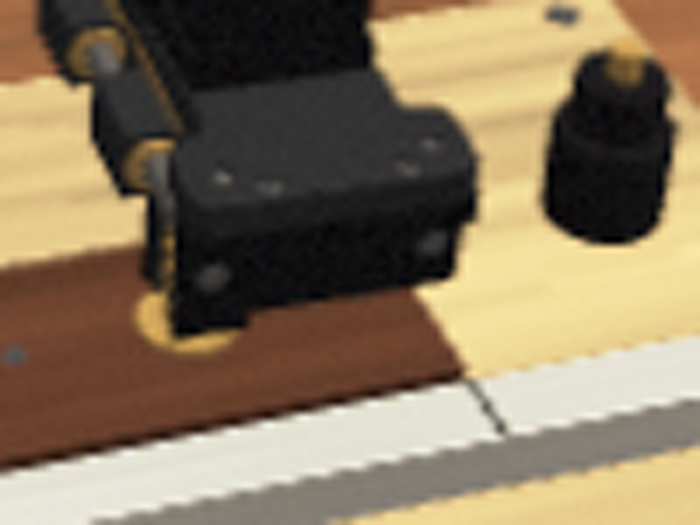

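View pics/t12z.png

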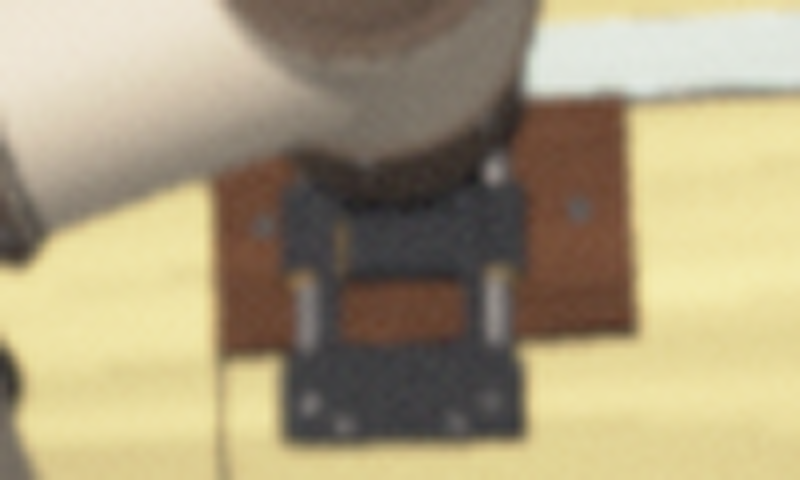

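Emit:
{"name": "carry_out", "arguments": {
  "delta_pos": [
    [-0.002,0.003,0],
    [-0.004,0.005,0],
    [-0.004,0.005,0],
    [-0.004,0.005,0],
    [-0.004,0.005,0],
    [-0.004,0.005,0]
  ],
  "spin": [0,0,0,0,0,0],
  "gripper": [5,5,5,5,5,5]
}}

```text
time_s: 18.3
tcp_pos: [0.586, 0.0557, 0.0674]
ee_rot: [[-1.0, -0.025, -0.006], [-0.025, 1.0, -0.004], [0.006, -0.004, -1.0]]
wrist_force: [-4.6, -8.6, 4.4]
gripper_width: 0.15
```

```bash
python3 look.py 13; python3 ang.py; python3 edge.py 2>/dev/null| grep edge
```

```text
18.3 [0.586  0.0557 0.0674] [[-1.0, -0.025, -0.006], [-0.025, 1.0, -0.004], [0.006, -0.004, -1.0]] F [-4.65 -8.63  4.43] M [-2.79  1.42  0.08] 0.1504341811031694
right side yaw 3.55 [0.5489747 0.0169879]
fence yaw 2.83 [ 0.63074285 -0.00872441] 64
rear edge yaw 3.77 [ 0.5909452  -0.01458833] 44
right side to fence 0.0800808051969856
top edge 18 median y_f mm -2.42 spread 0.29 x range -0.078 -0.027 slope [ 0.005 -0.002]
scene edge 11 median y_f mm -0.69 spread 0.19 x range -0.036 -0.006 slope [-0.006 -0.001]
```

Emit:
{"name": "carry_out", "arguments": {
  "delta_pos": [
    [0,0.004,0],
    [0,0.006,0],
    [0,0.006,0],
    [0,0.006,0]
  ],
  "spin": [0,0,0,0],
  "gripper": [5,5,5,5]
}}

```text
time_s: 19.35
tcp_pos: [0.586, 0.0562, 0.0675]
ee_rot: [[-1.0, -0.025, -0.006], [-0.025, 1.0, -0.004], [0.006, -0.004, -1.0]]
wrist_force: [-4.7, -8.9, 4.2]
gripper_width: 0.15
```

```bash
python3 look.py 14; python3 edge.py 2>/dev/null| grep edge
```

```text
19.35 [0.586  0.0562 0.0675] [[-1.0, -0.025, -0.006], [-0.025, 1.0, -0.004], [0.006, -0.004, -1.0]] F [-4.66 -8.89  4.2 ] M [-2.88  1.46  0.08] 0.1495767662321102
top edge 18 median y_f mm -1.81 spread 0.28 x range -0.078 -0.027 slope [ 0.012 -0.001]
scene edge 11 median y_f mm -0.05 spread 0.2 x range -0.036 -0.006 slope [ 0.003 -0.   ]
```

Emit:
{"name": "carry_out", "arguments": {
  "delta_pos": [
    [0.002,-0.01,0],
    [0.003,-0.02,0],
    [0.004,-0.026,0],
    [0.004,-0.026,0]
  ],
  "spin": [0,0,0,0],
  "gripper": [5,5,5,5]
}}

```text
time_s: 20.35
tcp_pos: [0.586, 0.056, 0.0675]
ee_rot: [[-1.0, -0.025, -0.004], [-0.025, 1.0, -0.001], [0.004, -0.001, -1.0]]
wrist_force: [-5.5, 0.1, 3.7]
gripper_width: 0.15
```

```bash
python3 look.py 15; python3 edge.py 2>/dev/null| grep edge
```

```text
20.35 [0.586  0.056  0.0675] [[-1.0, -0.025, -0.004], [-0.025, 1.0, -0.001], [0.004, -0.001, -1.0]] F [-5.48  0.09  3.75] M [-0.39  1.86  0.06] 0.14970912907590592
top edge 17 median y_f mm -1.85 spread 0.25 x range -0.078 -0.03 slope [ 0.01  -0.001]
scene edge 11 median y_f mm -0.03 spread 0.21 x range -0.036 -0.006 slope [0.004 0.   ]
```

Emit:
{"name": "carry_out", "arguments": {
  "delta_pos": [
    [0.008,0,0],
    [0.014,0,0],
    [0.014,0,0],
    [0.014,0,0],
    [0.014,0,0],
    [0.014,0,0],
    [0.014,0,0]
  ],
  "spin": [0,0,0,0,0,0,0],
  "gripper": [5,5,5,20,30,45,45]
}}

```text
time_s: 21.72
tcp_pos: [0.5873, 0.0569, 0.0677]
ee_rot: [[-1.0, -0.026, 0.002], [-0.026, 1.0, 0.001], [-0.002, 0.001, -1.0]]
wrist_force: [0.5, 0.1, 0.3]
gripper_width: 0.416
```

Emit:
{"name": "carry_out", "arguments": {
  "delta_pos": [
    [0,0,0],
    [0,0,-0.1],
    [0,0,-0.3],
    [0,0,-0.6],
    [0,0,-0.9],
    [0,0,-0.9]
  ],
  "spin": [0,0,0,0,0,0],
  "gripper": [45,45,45,45,45,45]
}}

```text
time_s: 22.48
tcp_pos: [0.5885, 0.0569, 0.1612]
ee_rot: [[-1.0, -0.026, 0.007], [-0.026, 1.0, 0.002], [-0.007, 0.002, -1.0]]
wrist_force: [0.2, -0.0, -0.1]
gripper_width: 0.451
```

Emit:
{"name": "carry_out", "arguments": {
  "delta_pos": [
    [0,-0.5,-0.2],
    [0,-1,-0.5],
    [0,-1,-0.5],
    [0,-1,-0.5]
  ],
  "spin": [0,0,0,0],
  "gripper": [45,45,45,45]
}}

```text
time_s: 22.98
tcp_pos: [0.5885, -0.0435, 0.2067]
ee_rot: [[-1.0, -0.025, -0.001], [-0.025, 1.0, 0.0], [0.001, 0.001, -1.0]]
wrist_force: [-0.6, -0.8, 0.3]
gripper_width: 0.449
```

Emit:
{"name": "carry_out", "arguments": {
  "delta_pos": [
    [0.4,-0.5,0],
    [0.8,-1,0],
    [1,-1,0],
    [1,-1,0]
  ],
  "spin": [0,0,0,0],
  "gripper": [45,45,45,45]
}}

```text
time_s: 23.48
tcp_pos: [0.4901, -0.1456, 0.2067]
ee_rot: [[-1.0, -0.026, -0.002], [-0.026, 1.0, 0.0], [0.002, 0.0, -1.0]]
wrist_force: [0.3, -0.0, 0.3]
gripper_width: 0.45
```

```bash
python3 look.py 16; python3 edge.py 2>/dev/null; python3 - <<'E'
import cv2
from station import *
im=capture('top')[:,:,::-1];cv2.imwrite('pics/tfull16.png',im);cv2.imwrite('pics/t16z.png',cv2.resize(im[185:285,220:350],None,fx=6,fy=6,interpolation=cv2.INTER_CUBIC));im=capture('scene')[:,:,::-1];cv2.imwrite('pics/sfull16.png',im)
cv2.imwrite('pics/s16z.png',cv2.resize(im[215:315,300:440],None,fx=5.5,fy=5.5,interpolation=cv2.INTER_CUBIC))
E
```

```text
23.48 [ 0.4901 -0.1456  0.2067] [[-1.0, -0.026, -0.002], [-0.026, 1.0, 0.0], [0.002, 0.0, -1.0]] F [ 0.3  -0.    0.31] M [-0.01  0.03  0.04] 0.45044585555725386
top line 64 median y_f mm -0.77 spread 3.84 x range -0.2 -0.005 slope [-0.034 -0.007]
scene line 36 median y_f mm 0.98 spread 4.37 x range -0.2 -0.005 slope [0.068 0.012]
scene edge 20 median y_f mm -0.06 spread 18.63 x range -0.078 -0.006 slope [ 0.059 -0.004]
```

View pics/s16z.png

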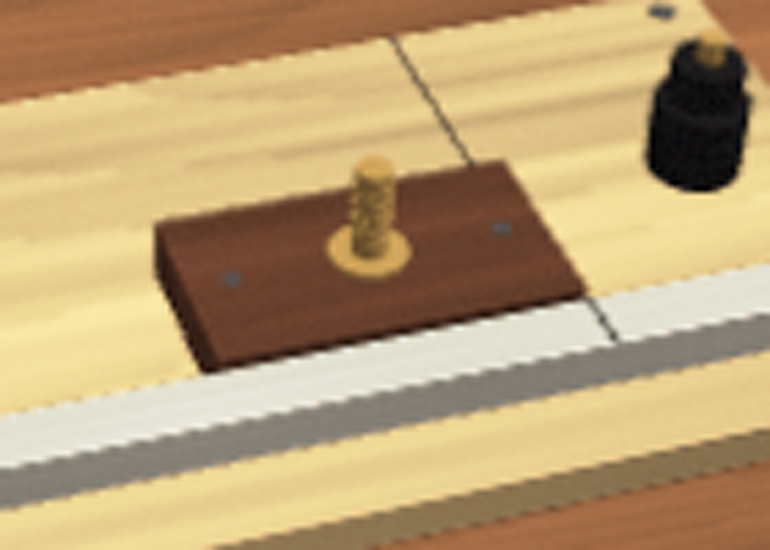

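View pics/t16z.png

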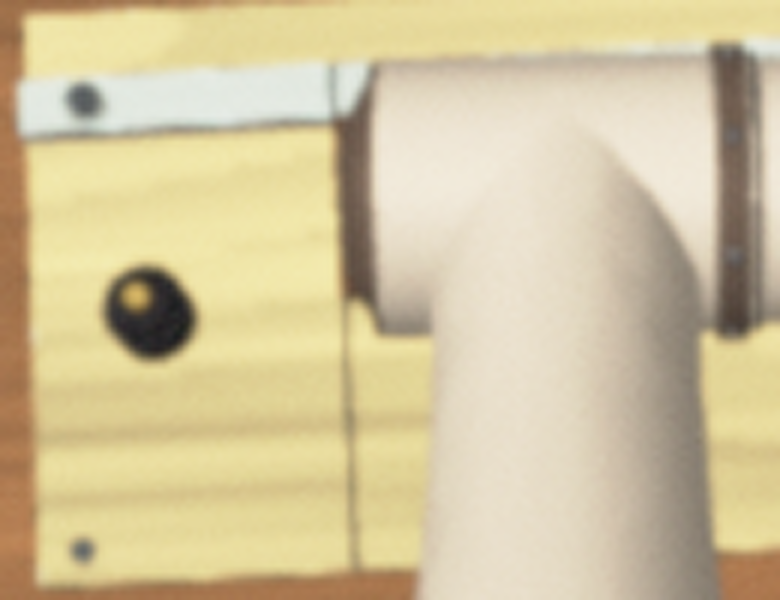

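Emit:
{"name": "carry_out", "arguments": {
  "delta_pos": [
    [0.2,-0.5,-0.2],
    [0.4,-1,-0.3],
    [0.4,-1,-0.3]
  ],
  "spin": [0,0,0],
  "gripper": [45,45,45]
}}

```text
time_s: 24.45
tcp_pos: [0.4535, -0.2496, 0.2385]
ee_rot: [[-1.0, -0.021, 0.002], [-0.021, 1.0, -0.001], [-0.002, -0.001, -1.0]]
wrist_force: [0.8, 0.5, -0.4]
gripper_width: 0.448
```

Emit:
{"name": "carry_out", "arguments": {
  "delta_pos": [
    [0.2,-0.5,0],
    [0.4,-1,0],
    [0.4,-1,0],
    [0.4,-1,0]
  ],
  "spin": [0,0,0,0],
  "gripper": [45,45,45,45]
}}

```text
time_s: 24.95
tcp_pos: [0.4169, -0.3476, 0.2371]
ee_rot: [[-1.0, -0.025, -0.001], [-0.025, 1.0, 0.001], [0.001, 0.001, -1.0]]
wrist_force: [-0.4, 0.8, -0.4]
gripper_width: 0.45
```

```bash
python3 - <<'E'
from h import *
L=np.array([.623,.126]); y=np.array([-.0599,.9982]); x=np.array([.9982,.0599])
for c in ('top','scene'):
    S=np.mean([capture(c).astype(np.float32) for _ in range(4)],0).astype(np.float32); i=camera_info(c)
    cv2.imwrite(f'pics/{c}17.png',S[:,:,::-1])
    def scan(nm,fixed,tt,along):
        r=[]
        for a in fixed:
            P=L+(a*x+tt[:,None]*y if along=='y' else tt[:,None]*x+a*y)
            uv=proj(c,np.c_[P,np.full(len(tt),.043)],i).astype(np.float32)
            g=cv2.remap(S,uv[:,0:1],uv[:,1:2],cv2.INTER_LINEAR)[:,0][:,0]
            b=g>168; k=np.where(b[1:]!=b[:-1])[0]
            if len(k)==1: r.append((a,tt[k[0]]*1000))
        r=np.array(r)
        if len(r)>2: print(c,nm,len(r),'med',np.median(r[:,1]).round(2),'slope rad',(np.polyfit(*r.T,1)[0]/1000).round(4),'std',r[:,1].std().round(2))
    scan('lead',np.arange(-.074,-.008,.003),np.arange(-.012,.012,.0002),'y')
    scan('rear',np.arange(-.074,-.008,.003),np.arange(-.155,-.125,.0002),'y')
    scan('front side',np.arange(-.134,-.006,.004),np.arange(-.095,-.065,.0002),'x')
    scan('fence side',np.arange(-.134,-.006,.004),np.arange(-.015,.015,.0002),'x')
S=cv2.imread('pics/top17.png');cv2.imwrite('pics/t17z.png',cv2.resize(S[180:290,220:350],None,fx=6,fy=5,interpolation=cv2.INTER_CUBIC))
E
```

```text
top lead 22 med -1.6 slope rad 0.0096 std 0.33
top rear 22 med -139.2 slope rad -0.0034 std 0.25
top front side 32 med -85.2 slope rad -0.0028 std 0.27
top fence side 32 med -1.6 slope rad -0.0004 std 0.3
scene lead 22 med -0.2 slope rad -0.0035 std 0.24
scene rear 22 med -146.6 slope rad -0.0703 std 1.82
scene front side 31 med -80.8 slope rad -0.008 std 1.17
scene fence side 32 med 4.2 slope rad -0.0036 std 0.33[ WARN:0@3.988] global loadsave.cpp:1063 imwrite_ Unsupported depth image for selected encoder is fallbacked to CV_8U.
```

View pics/t17z.png

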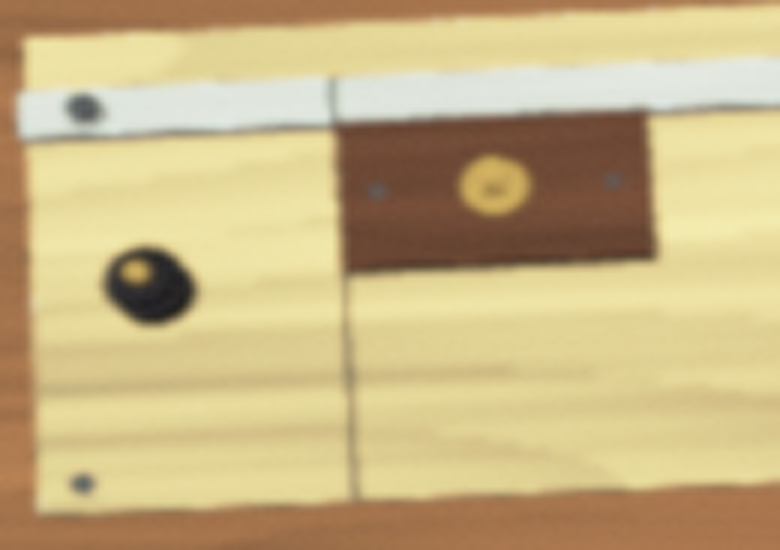

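```bash
python3 -c "
from station import *
print(finish_job(), sense()['time_s'])"
```

```text
the job is handed in; nothing more can be done
the job is handed in; nothing more can be done
```

The block is at the scribed line, flush with the fence and released, and I handed the job in about 25 s into the 72 s limit. No verdict is reported.

**What I did:** I gripped the smallest of the three look-alike blocks by its brass stem, low down. I slid it square against the fence about 85 mm short of the line, then along the fence in small steps. The estimated press on the fence was about 3–5 N. I stopped at the line, took the side load off, opened the gripper and moved the arm clear.

**Last checks, with the arm clear:**

| Check | Result |
|---|---|
| Leading end to the line | about −0.1 mm (top camera, from the block's two ends); about 0 mm (scene camera) |
| Block angle to the fence | within about 0.01 rad |
| Block against the fence | flush by the top camera, to about 1 mm |
| Wrist force just after release | near zero |

**Disagreements and limits:**
- The cameras differ by about 1.4 mm on where the line is in world coordinates, so I compared block and line within each camera.
- The block's upper edges appear about 1.3 mm inside its nominal outline, and I corrected for that. Without the correction the leading end would read about 1.3 mm short, still within tolerance.
- The last 0.5 mm move did not carry through at first because the block stuck, so I gave it one more small nudge.
- The scene camera read the fence side about 4 mm differently. I put this down to its low view angle rather than a gap.

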